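# Set the tweezers to the gauge lines

## Task

Slide the round metal gauge pot across the bench, never lifting it, from the square mark into the middle of the round double-ring mark, and let go of it. Then take the big sprung tweezers off their wooden rest by their finger plates, bring the tips just above the top of the pot without touching it, and squeeze them until one tip stands over each of the pot's two engraved lines, so that the gap between the tips matches the lines. Finish while still holding the tweezers there, with the gap steady, the pot still on its mark and the other things on the bench left alone.

Things in the scene. Friction and masses are not known exactly. Their poses are not given: they have to be found in the camera images.
- pot: gauge pot: plain solid metal cylinder, 50 mm diameter, 40 mm high, 0.28 to 0.56 kg, standing loose on the bench. Origin at the centre of its underside, z up. Two straight black engraved lines, each 36 mm long, run along its x axis on the flat top, at y = +7 mm and y = -7 mm (14 mm apart). It can be taken across its sides from above, or pushed
- line_left (a point): middle of the pot's engraved line at y = +7 mm, on the top face (40 mm up)
- line_right (a point): middle of the pot's engraved line at y = -7 mm, on the top face (40 mm up)
- mark_square: square outline, 62 mm across, drawn flat on the bench mat, where the pot stands at the start. Origin at its centre
- mark_round: two concentric circles, 58 and 70 mm in diameter, drawn flat on the bench mat, where the pot must go. Origin at its centre
- rest: wooden tweezers rest, fixed: a foot plate 170 x 50 x 6 mm with two cross ledges 12 mm thick (x = -70 and +70 mm), 70 mm wide, tops 30 mm above the bench. Origin at the centre of the underside, x along the rest
- tweezers: large steel sprung tweezers, 190 mm long, 75 g, loose on the two ledges, arms side by side, squeezed together horizontally. Origin: underside of the finger plates, on the midline of the open tweezers; z up, x towards the tips (tips at x = +90 mm), y to the left arm; frame fixed to the left arm. Spring bow (upright hinge) at x = -90 mm. 32 mm between tip centres when open
- tweezers_grip (a point): grip centre between the finger plates, at x = +20, y = 0, z = +6 mm of the tweezers, 70 mm short of the tips. Plates: ribbed, 12 mm high, 3 mm thick, from x = -20 to +55 mm; 36 mm over their backs here when open; parallel and 25 mm over their backs when the tips are 14 mm apart. Held evenly, the tips stay centred on the line from the grip centre between the plates
- tweezers_arm (a joint): angle in rad by which the tweezers are squeezed, 0 = open, stop at 0.15. Tip centres are 32 mm - 180 mm x value apart (0.100 = 14 mm); width over the plates at the grip centre is 36 mm - 110 mm x value. The spring takes about 55 N per rad at the grip centre (5.5 N at 0.100) and opens the arms when let go
- tip_left (a point): underside of the left arm's tip, in the middle of its thickness (blade 2.2 mm thick, 6 mm high). Level with the underside of the finger plates, 6 mm below the grip centre
- tip_right (a point): underside of the right arm's tip, likewise
- loupe: bystander: black eye loupe, 42 mm wide, 40 mm high, standing loose; leave it alone
- barrel: bystander: brass disc box, 38 mm diameter, 26 mm high, loose; leave it alone
- carousel: bystander: grey round screwdriver stand, 90 mm diameter, 100 mm high with the screwdrivers; leave it alone
Things that resemble listed ones, but are neither listed nor needed, are in the scene too. Of the things that look like the tweezers, the smaller one is meant.

How it is judged:
By the outcome, as a careful person would: the job done as asked, in the order asked, and still so for the second after the job is handed in, while the arm keeps its last pose, push and grip.
It also fails if it takes over 58 s, if anything falls off the work surface, if the arm or the gripper's body presses on something with over 40 N, if the wrist force passes 120 N, or if a joint passes its speed limit or range.

## Robot

A 6-joint arm with a two-finger parallel gripper is mounted at the origin on the work surface. World frame = base frame: x ahead of the robot, y to its left, z up, the work surface at z = 0. Lengths are in mm, angles in rad, forces in N, time in s.
With the tool pointing down it reaches from about 275 to 750 mm from the base axis. Payload 10.2 kg.
Tool frame: the origin (TCP) lies between the finger pads; the fingertips stand 19 mm ahead of it and the grasp point (between the pads) is the TCP; z points along the fingers, y is the line along which they close (so a half turn about z gives the same grasp; the last joint's range is limited). The gripper opens to 85 mm and grips with 20 to 120 N. Pads are 22 mm wide; open, the fingers measure 114 mm over their backs; the gripper's body (76 mm by 85 mm) begins 54 mm behind the grasp point. The pads swing forward as they close: fully open they stand 13 mm farther back than shut.
Start: joints at [1.081, 0.313, 1.498, -0, 1.331, -0.223], TCP at [138.427, 506.428, 250.294] pointing down, gripper open.
Joint ranges: [-2.94, 2.94], [-0.97, 2.17], [0.19, 2.56], [-1.23, 4.37], [0.02, 3.11], [-2.88, 2.88]. Speed limits (rad/s): [2.39, 2.39, 3.01, 3.14, 3.14, 3.14].

## Interface

Orientations are given as a unit quaternion [w, x, y, z].
In Python, from rig import sense, capture, finish_job gives the robot as it stands. The module is installed in compiled form; this text tells all that it offers.
- The arm moves only by the tool move_arm, never from a script. Its argument "moves" is a list of rows, each an object with "turn": the turn, a rotation vector about the tool's x, y, z in rad, a list of three; "translation": the shift along the tool's x, y, z in mm, a list of three; "hand": the opening, from 0 (shut) to 1 (fully open). In form: [{"turn": [wx, wy, wz], "translation": [x, y, z], "hand": hand}, ...]. A call has 1 to 10 rows; each row shifts and turns the commanded pose from where the row before left it, along the tool's axes as they then stand; what a row does not reach is not made up. A row lasts 1/12 s, in which the tool goes at most 41.7 mm and 7.16 degrees, less where a joint would pass 70% of its speed; a pose out of reach is approached as far as the arm can. A call with a gripper value outside its range is refused whole. The fingers move at their own pace and stop on an object; "grip_force" is the grip in N (left out, the last holds). Time passes only in rows, so rows that do not move let the fingers close. It gives the time, the measured TCP pose, the force, the opening and the grip force at its end, in the units of the state.
- sense(): the state, without advancing time (a new reading comes with each control period).
- capture(name): name is "scene" or "top" or "wrist"; returns a dict with "image" (480x640x3 uint8, blue, green, red), "z_map" (480x640 float32, mm along the optical axis (not along the pixel's ray), 0 where there is no reading), "vertical_fov" (degrees; the focal length in pixels is half the picture's height over the tangent of half this angle, whatever the lens; pixels are square), "cx", "cy" (the principal point, pixels), "R" (3x3) and "t" (3): a world point X has camera coordinates R X + t; the wrist camera has in their place "T_tool_cam" (4x4, takes a point from camera to tool coordinates, whose origin is the TCP and whose axes are the flange's). Camera axes: x right, y down, z forward; pixel columns grow to the right and rows downward; lengths in mm; the calibration is good to about 2 mm. The wrist camera is an equidistant fisheye: a pixel r from the principal point sees the ray r / f radians off the axis. A picture is of the moment at which its call begins: read the wrist's pose just before it.
- finish_job(): hands the job in; it is judged then, once.
The state is a dict: "time_s": time; "joints": joint angles; "dq": joint speeds; "tau": joint torques, N m; "eef_pos": TCP position; "ee_rot": TCP orientation; "force": force on the tool from outside, world axes, zero at the start; "wrist_torque": the same for the moment, N m; "grip_width": opening from 0.0 (shut) to 1.0 (fully open); "grip_force": force on a finger pad.
Only numpy, scipy, OpenCV 4.12 (cv2) and the standard library are available. Lean on these libraries where they do the work, as an engineer would, in place of code of your own. Each camera call takes 0.05 s, during which the arm holds its last target. There are 200 camera calls.

## Working session

There is one attempt and no reset: what is moved stays moved. The work goes in short steps, Python scripts to look and compute and a tool call to move; the robot and the scene stay as the last step left them, time stands still between calls to the robot, and variables do not carry over. Pictures are saved under pics/ and viewed, at most 10 in all, crops included, and the job is handed in when it is done.

Besides the shell and the picture viewer there is one more tool, called after "Request:" as a command line: name --argument value ..., lists and objects as JSON in quotes. move_arm: Moves the arm, as the interface text tells. Its arguments: {"type":"object","properties":{"moves":{"type":"array","items":{"type":"object","properties":{"turn":{"type":"array","items":{"type":"number"}},"translation":{"type":"array","items":{"type":"number"}},"hand":{"type":"number"}}}},"grip_force":{"type":"number"}},"required":["moves"]}

```bash
mkdir -p pics; cat > h.py <<'E'
import numpy as np, cv2
from rig import sense, capture, finish_job
from scipy.spatial.transform import Rotation as Ro
def grab(n):
    s=sense(); c=capture(n); c['s']=s; return c
def foc(c): return 240/np.tan(np.radians(c['vertical_fov'])/2)
def w(c,u,v,z=None,d=None):
    "pixel -> world on plane z (or at depth d), static cams"
    f=foc(c); r=np.array([(u-c['cx'])/f,(v-c['cy'])/f,1.])
    R=np.array(c['R']);t=np.array(c['t'])
    if d is not None: return R.T@(r*d-t)
    o=-R.T@t; q=R.T@r; return o+q*(z-o[2])/q[2]
def cloud(c):
    f=foc(c); v,u=np.mgrid[:480,:640]; d=c['z_map']
    P=np.stack([(u-c['cx'])/f*d,(v-c['cy'])/f*d,d],-1)
    return (P-np.array(c['t']))@np.array(c['R'])
def ww(c,u,v,z):
    f=foc(c); a=np.array([u-c['cx'],v-c['cy']]); r=np.hypot(*a); th=r/f
    ray=np.r_[a/max(r,1e-9)*np.sin(th),np.cos(th)]
    T=np.array(c['T_tool_cam']); q=c['s']['ee_rot']; R=Ro.from_quat(np.r_[q[1:],q[0]]).as_matrix()
    o=np.array(c['s']['eef_pos'])+R@T[:3,3]; q=R@T[:3,:3]@ray
    return o+q*(z-o[2])/q[2]
E
python3 - <<'E'
from h import *
import pickle
print(sense())
for n in('scene','top'):
    c=grab(n); cv2.imwrite(f'pics/{n}0.png',c['image']); pickle.dump(c,open(n+'0.pkl','wb'))
    print(n,c['vertical_fov'],c['cx'],c['cy'],np.round(c['R'],3).tolist(),c['t'])
E
```

```text
{'time_s': 0.0, 'joints': array([ 1.08056841e+00,  3.13447880e-01,  1.49843066e+00, -1.82320208e-06,
        1.33102069e+00, -2.23401402e-01]), 'dq': array([ 0.00097859, -0.00160771, -0.001451  , -0.00043379, -0.00047663,
        0.00126281]), 'tau': array([ 8.26854966e-05, -4.12261641e+01, -2.59748411e+01, -8.49124513e-05,
        4.04350998e-03, -1.00661973e-05]), 'eef_pos': array([138.32667047, 506.20486798, 249.73857061]), 'ee_rot': array([-2.27357555e-04,  1.33017594e-01,  9.91113461e-01, -6.12447642e-04]), 'force': array([0.74080546, 0.4067829 , 0.11651842]), 'wrist_torque': array([0.00821171, 0.01522018, 0.01515259]), 'grip_force': 0.0, 'grip_width': 1.0002464146764436}
scene 55.641779886518705 329.6283863437269 232.10408977973415 [[-0.893, 0.451, 0.016], [0.273, 0.568, -0.776], [-0.359, -0.688, -0.63]] [ 449.5002459   -81.41420993 1304.80556169]
top 43.60708702018543 327.01270840562887 236.41507323246893 [[-0.02, -1.0, 0.006], [-0.973, 0.018, -0.23], [0.23, -0.01, -0.973]] [   3.94348288  501.39482705 1080.37610612]
```

View pics/top0.png

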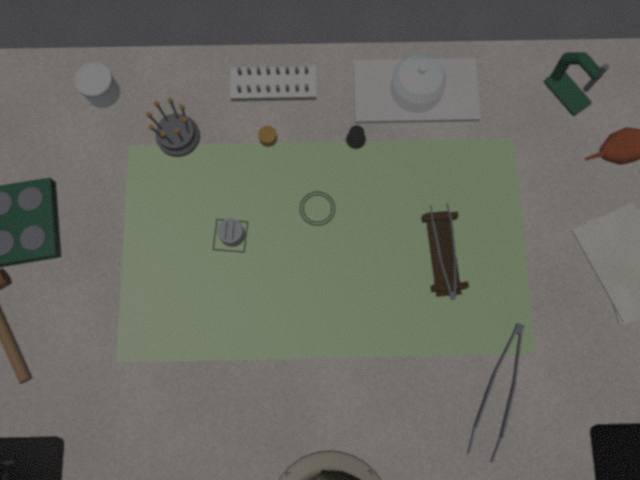

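View pics/scene0.png

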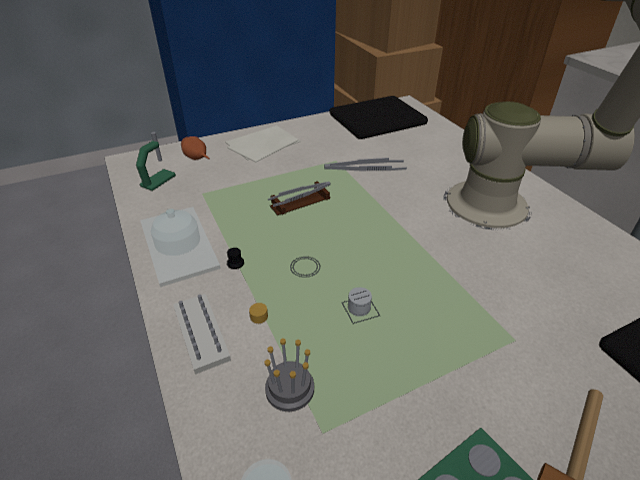

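The top view shows the pot at (231,232) on the square, the double ring at (318,209) and the rest with tweezers at (440,250).

- **Tweezers candidates:** the pair on the rest, top (440,250), and the larger pair on the bench, top (500,395). I choose the smaller one on the rest.
- **Pot candidates:** brass disc (268,135), loupe (356,137), white cup (95,80). I choose the metal cylinder at (231,232).
- **Mark:** the ring at (318,209).

```bash
python3 - <<'E'
from h import *
import pickle
c=pickle.load(open('top0.pkl','rb')); im=c['image']
a=cv2.resize(im[190:310,200:340],None,fx=4,fy=4,interpolation=cv2.INTER_CUBIC)
b=cv2.resize(im[190:310,405:485],None,fx=4,fy=4,interpolation=cv2.INTER_CUBIC)[:, :240*4//3]
o=np.hstack([cv2.resize(a,None,fx=.8,fy=.8),cv2.resize(b,None,fx=.8,fy=.8)]); o=cv2.convertScaleAbs(o,alpha=1.5)
cv2.imwrite('pics/crop.png',o);print(o.shape)
P=cloud(c)
# heights
for n,(u,v) in dict(pot=(231,228),mat=(270,250),rest=(441,250)).items(): print(n,P[v,u])
m=(P[...,2]>32)&(P[...,2]<60); m[:,:205]=0;m[:,260:]=0;m[:205]=0;m[270:]=0
print('pot top',m.sum(),P[m].mean(0),[ (P[m][:,i].max()+P[m][:,i].min())/2 for i in (0,1)])
g=cv2.cvtColor(im,cv2.COLOR_BGR2GRAY).astype(float); 
def dark(x0,x1,y0,y1,th):
    s=g[y0:y1,x0:x1]; bg=np.median(s); v,u=np.nonzero(s<bg-th); return u+x0,v+y0
u,v=dark(295,342,185,233,12); W=np.array([w(c,a,b,0) for a,b in zip(u,v)])
A=np.c_[2*W[:,:2],np.ones(len(W))]; s=np.linalg.lstsq(A,(W[:,:2]**2).sum(1),rcond=None)[0]; print('ring',s[:2],np.sqrt(s[2]+s[0]**2+s[1]**2),len(u))
print('tips',w(c,431.5,207,30),w(c,447,206,30),'bow',w(c,453,296,36))
print('big',w(c,470,452,0),w(c,492,460,0),w(c,519,327,0))
for n,p in dict(loupe=(356,137),barrel=(268,135),car=(177,135)).items(): print(n,w(c,*p,20))
r=(P[...,2]>15)&(P[...,2]<60); r[:,:415]=0;r[:,475:]=0;r[:200]=0;r[305:]=0
q=P[r]; print('rest/tw',len(q),np.histogram(q[:,2],bins=range(14,62,4)))
E
```

```text
(384, 704, 3)
pot [526.93536389 179.89863159  36.04498106]
mat [489.84103824 107.432541    -1.29673908]
rest [ 482.43293756 -232.01393262    3.25313755]
pot top 519 [521.38408521 180.94287714  39.04434454] [np.float64(521.745518249245), np.float64(180.65800764172897)]
ring [574.42651942  12.59833018] 32.29593729569512 535
tips [ 563.77043289 -213.33373171   30.        ] [ 565.25200898 -244.06215116   30.        ] bow [ 386.20210259 -242.37937981   36.        ]
big [ 101.73748276 -261.87822958    0.        ] [  86.97389214 -301.34220934    0.        ] [ 328.2904418  -373.87056765    0.        ]
loupe [718.11174321 -69.73354336  20.        ]
barrel [725.68018723 110.05341969  20.        ]
car [728.97712316 295.76490811  20.        ]
rest/tw 983 (array([ 23,  30,  48, 206, 249, 154, 197,  72,   4,   0,   0]), array([14, 18, 22, 26, 30, 34, 38, 42, 46, 50, 54, 58]))
```

View pics/crop.png

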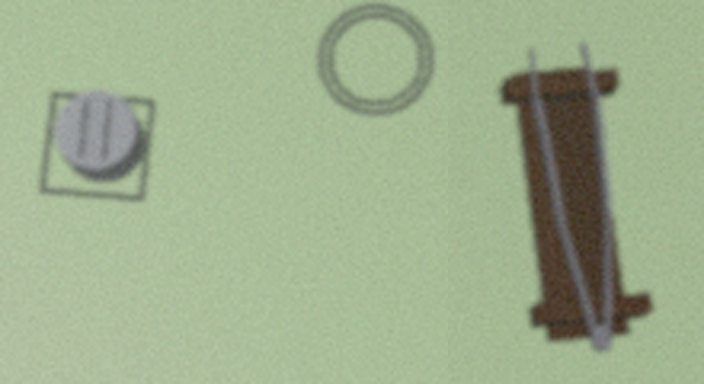

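The crop confirms the metal pot with two lines inside the square, the double ring, and the tweezers on the brown rest with tips pointing away from the robot. Next I approach above the pot.

Request:
move_arm --moves '[{"turn":[0,0,-0.089],"translation":[0,0,0],"hand":1},{"turn":[0,0,-0.089],"translation":[0,0,0],"hand":1},{"turn":[0,0,-0.089],"translation":[0,0,0],"hand":1},{"turn":[0,0,0],"translation":[-29.5,-25,7],"hand":1},{"turn":[0,0,0],"translation":[-29.5,-25,7],"hand":1},{"turn":[0,0,0],"translation":[-29.5,-25,7],"hand":1},{"turn":[0,0,0],"translation":[-29.5,-25,7],"hand":1},{"turn":[0,0,0],"translation":[-29.5,-25,7],"hand":1},{"turn":[0,0,0],"translation":[-29.5,-25,7],"hand":1},{"turn":[0,0,0],"translation":[-29.5,-25,7],"hand":1}]'

```text
time_s: 0.93
eef_pos: [346.0, 329.9, 200.9]
ee_rot: [-0.0, -0.0, 1.0, -0.0]
force: [0.8, 0.7, 0.5]
grip_width: 1.001
grip_force: 0.0
```

Request:
move_arm --moves '[{"turn":[0,0,0],"translation":[-29.5,-25,7],"hand":1},{"turn":[0,0,0],"translation":[-29.5,-25,7],"hand":1},{"turn":[0,0,0],"translation":[-29.5,-25,7],"hand":1},{"turn":[0,0,0],"translation":[-29.5,-25,7],"hand":1},{"turn":[0,0,0],"translation":[-29.5,-25,7],"hand":1},{"turn":[0,0,0],"translation":[-29.5,-25,7],"hand":1},{"turn":[0,0,0],"translation":[0,0,0],"hand":1},{"turn":[0,0,0],"translation":[0,0,0],"hand":1}]'

```text
time_s: 1.6
eef_pos: [522.5, 180.2, 158.3]
ee_rot: [-0.001, 0.001, 1.0, -0.0]
force: [0.3, 0.6, -1.2]
grip_width: 1.0
grip_force: 0.0
```

```bash
python3 - <<'E'
from h import *
import pickle
c=grab('wrist'); pickle.dump(c,open('w1.pkl','wb')); cv2.imwrite('pics/w1.png',c['image'])
print(c['s']['eef_pos'],c['s']['ee_rot'],c['vertical_fov'],np.round(c['T_tool_cam'],3).tolist(),foc(c),c['cx'],c['cy'])
E
```

```text
[522.50641895 180.20510947 158.27399484] [-9.24166774e-04  1.27960409e-03  9.99998750e-01 -8.79289823e-05] 65.70646984690485 [[-0.0, -0.961, -0.275, 68.809], [1.0, -0.0, -0.0, -0.005], [-0.0, -0.275, 0.961, -123.785], [0.0, 0.0, 0.0, 1.0]] 371.64829954431775 320.1937995405079 241.47202112064278
```

View pics/w1.png

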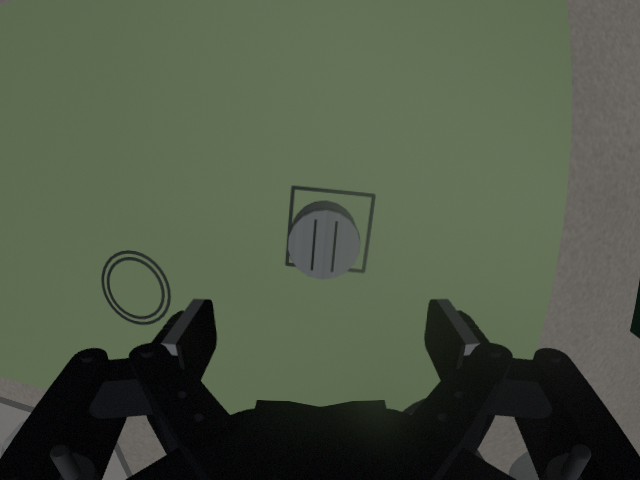

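The wrist view shows the pot top at about (324,243), its lines at (316,220)-(313,270) and (336,222)-(334,271), and the ring at (136,287).

```bash
cat >> h.py <<'E'
def circ(W):
    W=W[:,:2]
    from scipy.optimize import least_squares
    f=least_squares(lambda p:np.hypot(W[:,0]-p[0],W[:,1]-p[1])-p[2],[*W.mean(0),30],loss='soft_l1',f_scale=1.); return f.x
E
python3 - <<'E'
from h import *
import pickle
c=pickle.load(open('w1.pkl','rb')); g=cv2.cvtColor(c['image'],cv2.COLOR_BGR2GRAY).astype(float)
L=[ww(c,*p,40) for p in((316,220),(313,270),(336,222),(334,271))]
print(np.round(L,1)); print('mid',np.mean(L,0),[np.arctan2(*(L[i+1]-L[i])[1::-1]) for i in(0,2)])
s=g[245:330,95:178]; v,u=np.nonzero(s<np.median(s)-18)
print('ring',circ(np.array([ww(c,a+95,b+245,0) for a,b in zip(u,v)])),len(u))
def pix(p): pass
# pot circle from gray mask
im=c['image'].astype(int); sat=im.max(2)-im.min(2); m=(sat<12); m[:198]=0;m[282:]=0;m[:,:284]=0;m[:,366:]=0
m=cv2.morphologyEx(m.astype('uint8'),cv2.MORPH_OPEN,np.ones((7,7)))
k=max(cv2.findContours(m,0,1)[0],key=cv2.contourArea)[:,0]; k=k[k[:,1]>245]
print('pot',circ(np.array([ww(c,a,b,40) for a,b in k])))
t=pickle.load(open('top0.pkl','rb'));print('top-cam pot line mids', w(t,228,229,40),w(t,234.5,229,40))
E
```

```text
[[507.8 177.4  40. ]
 [543.3 175.1  40. ]
 [509.2 190.8  40. ]
 [544.1 189.7  40. ]]
mid [526.12224021 183.26186039  40.        ] [np.float64(-0.0643727221373303), np.float64(-0.030483372815372233)]
ring [579.22020004  13.03613846  33.48391099] 1525
pot [524.72222514 182.17330095  24.78493451]
top-cam pot line mids [524.04573704 185.05057103  40.        ] [523.81021476 172.49749451  40.        ]
```

Request:
move_arm --grip_force 20 --moves '[{"turn":[0,0,0],"translation":[-2,2,34],"hand":1},{"turn":[0,0,0],"translation":[0,0,34],"hand":1},{"turn":[0,0,0],"translation":[0,0,34],"hand":1},{"turn":[0,0,0],"translation":[0,0,20],"hand":1},{"turn":[0,0,0],"translation":[0,0,12],"hand":1},{"turn":[0,0,0],"translation":[0,0,0],"hand":1},{"turn":[0,0,0],"translation":[0,0,0],"hand":1}]'

```text
time_s: 2.23
eef_pos: [524.0, 184.2, 26.2]
ee_rot: [0.0, -0.001, 1.0, 0.0]
force: [-0.5, -0.1, 0.4]
grip_width: 1.0
grip_force: 0.0
```

Request:
move_arm --moves '[{"turn":[0,0,0],"translation":[0,0,0],"hand":0.62},{"turn":[0,0,0],"translation":[0,0,0],"hand":0.62},{"turn":[0,0,0],"translation":[0,0,0],"hand":0.62},{"turn":[0,0,0],"translation":[0,0,0],"hand":0.62},{"turn":[0,0,0],"translation":[0,0,0],"hand":0.62}]'

```text
time_s: 2.65
eef_pos: [524.2, 183.5, 25.8]
ee_rot: [0.0, -0.0, 1.0, 0.0]
force: [-0.6, 0.4, -0.6]
grip_width: 0.621
grip_force: 0.0
```

```bash
python3 - <<'E'
from h import *
c=grab('wrist'); cv2.imwrite('pics/w2.png',c['image']); s=c['s'];print(s['time_s'],s['eef_pos'],s['ee_rot'],s['grip_width'],s['force'])
E
```

```text
2.65 [524.18710033 183.50351079  25.76870272] [ 3.79847012e-04 -8.01054087e-05  9.99999924e-01  3.57352493e-05] 0.6210910994422473 [-0.56583704  0.41880007 -0.55674604]
```

View pics/w2.png

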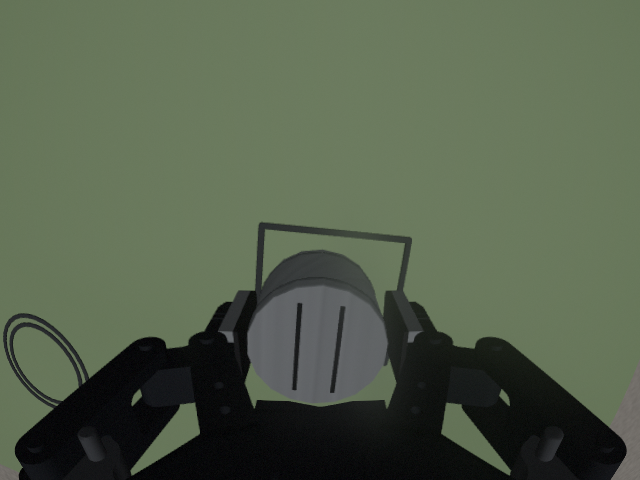

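The wrist view shows the pot centred between the pads at (318,345). I grip it gently and slide.

Request:
move_arm --grip_force 20 --moves '[{"turn":[0,0,0],"translation":[0,0,0],"hand":0.5},{"turn":[0,0,0],"translation":[0,0,0],"hand":0.5},{"turn":[0,0,0],"translation":[0,0,0],"hand":0.5},{"turn":[0,0,0],"translation":[0,0,0],"hand":0.5}]'

```text
time_s: 3.03
eef_pos: [524.2, 183.3, 25.7]
ee_rot: [0.0, -0.0, 1.0, -0.0]
force: [-1.3, -2.0, 6.2]
grip_width: 0.577
grip_force: 20.5
```

Request:
move_arm --moves '[{"turn":[0,0,0],"translation":[-2,-6,0],"hand":0.5},{"turn":[0,0,0],"translation":[-4,-13,0],"hand":0.5},{"turn":[0,0,0],"translation":[-5,-16,0],"hand":0.5},{"turn":[0,0,0],"translation":[-5,-16,0],"hand":0.5},{"turn":[0,0,0],"translation":[-5,-16,0],"hand":0.5},{"turn":[0,0,0],"translation":[-5,-16,0],"hand":0.5},{"turn":[0,0,0],"translation":[-5,-16,0],"hand":0.5},{"turn":[0,0,0],"translation":[-5,-16,0],"hand":0.5}]'

```text
time_s: 3.7
eef_pos: [560.2, 68.8, 25.8]
ee_rot: [0.0, -0.0, 1.0, 0.001]
force: [-1.7, 6.5, 5.5]
grip_width: 0.581
grip_force: 20.7
```

Request:
move_arm --moves '[{"turn":[0,0,0],"translation":[-4,-15,0],"hand":0.5},{"turn":[0,0,0],"translation":[-4,-14,0],"hand":0.5},{"turn":[0,0,0],"translation":[-4,-12,0],"hand":0.5},{"turn":[0,0,0],"translation":[-2,-7,0],"hand":0.5},{"turn":[0,0,0],"translation":[-1,-4,0],"hand":0.5},{"turn":[0,0,0],"translation":[0,0,0],"hand":0.5},{"turn":[0,0,0],"translation":[0,0,0],"hand":0.5}]'

```text
time_s: 4.28
eef_pos: [575.5, 16.1, 25.8]
ee_rot: [0.001, 0.0, 1.0, -0.0]
force: [0.2, -2.0, 5.7]
grip_width: 0.578
grip_force: 20.5
```

```bash
python3 - <<'E'
from h import *
c=grab('wrist'); t=grab('top'); s=c['s'];print(s['time_s'],s['eef_pos'],s['grip_width'],s['force'])
a=c['image'][180:480,120:520]; b=cv2.resize(t['image'][160:260,260:380],(400,333),interpolation=cv2.INTER_CUBIC)[:300]
cv2.imwrite('pics/w3.png',np.hstack([a,cv2.convertScaleAbs(b,alpha=1.4)]))
E
```

```text
4.2833 [575.47232515  16.14998655  25.75860094] 0.577852700537412 [ 0.21283483 -1.96242731  5.66277544]
```

View pics/w3.png

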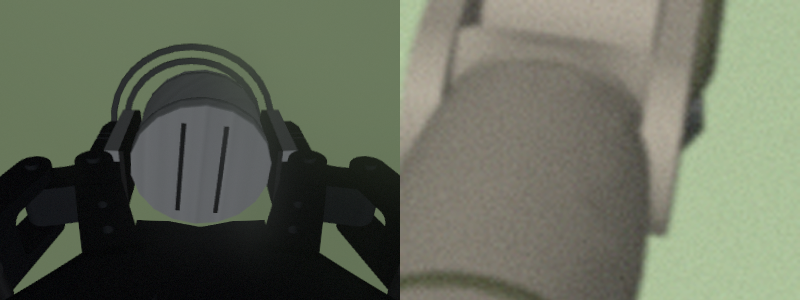

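The left crop shows the pot centre a few mm right (+y) of the ring centre. I shift it, let go, rise and measure.

Request:
move_arm --moves '[{"turn":[0,0,0],"translation":[0,-2,0],"hand":0.5},{"turn":[0,0,0],"translation":[0,-1.5,0],"hand":0.5},{"turn":[0,0,0],"translation":[0,0,0],"hand":0.5},{"turn":[0,0,0],"translation":[0,0,0],"hand":0.64},{"turn":[0,0,0],"translation":[0,0,0],"hand":0.64},{"turn":[0,0,0],"translation":[0,0,0],"hand":0.75},{"turn":[0,0,0],"translation":[0,0,0],"hand":0.75},{"turn":[0,0,0],"translation":[0,0,0],"hand":0.75}]'

```text
time_s: 5.05
eef_pos: [574.9, 13.0, 25.1]
ee_rot: [-0.0, -0.0, 1.0, 0.0]
force: [-0.1, -0.5, -0.5]
grip_width: 0.751
grip_force: 0.0
```

Request:
move_arm --moves '[{"turn":[0,0,0],"translation":[0,0,-15],"hand":0.9},{"turn":[0,0,0],"translation":[0,0,-30],"hand":0.9},{"turn":[0,0,0],"translation":[0,0,-35],"hand":0.9},{"turn":[0,0,0],"translation":[0,0,-35],"hand":0.9},{"turn":[0,0,0],"translation":[0,0,0],"hand":0.9},{"turn":[0,0,0],"translation":[0,0,0],"hand":0.9}]'

```text
time_s: 5.55
eef_pos: [575.8, 12.9, 142.0]
ee_rot: [0.002, -0.0, 1.0, -0.0]
force: [-0.9, -0.5, -0.2]
grip_width: 0.902
grip_force: 0.0
```

```bash
python3 - <<'E'
from h import *
import pickle
c=grab('wrist'); pickle.dump(c,open('w4.pkl','wb')); s=c['s'];print(s['time_s'],s['eef_pos'],s['ee_rot'])
cv2.imwrite('pics/w4.png',cv2.resize(c['image'][150:350,220:420],(600,600),interpolation=cv2.INTER_CUBIC))
E
```

```text
5.55 [575.75011436  12.87361254 141.96935535] [ 1.85050008e-03 -1.07152096e-04  9.99998219e-01 -3.55139100e-04]
```

View pics/w4.png

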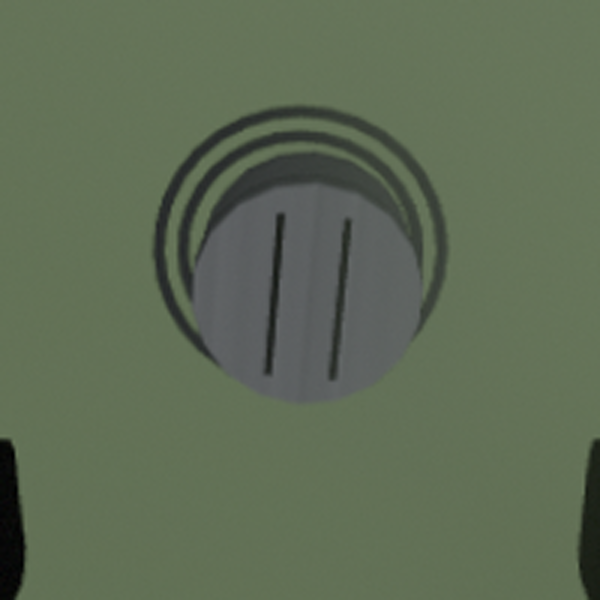

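Pot on the ring, at crop centre (307,293). Lines run (282,213)-(268,374) and (348,220)-(333,379). Its rear edge at (308,153) is slightly right of the ring's axis at 300.

```bash
python3 - <<'E'
from h import *
import pickle
c=pickle.load(open('w4.pkl','rb'))
q=lambda p,z:ww(c,220+(p[0]+.5)/3-.5,150+(p[1]+.5)/3-.5,z)
L=[q(p,40) for p in((282,213),(268,374),(348,220),(333,379))]
print(np.round(L,1)); print('pot lines mid',np.mean(L,0),[np.arctan2(*(L[i+1]-L[i])[1::-1]) for i in(0,2)])
from scipy.optimize import least_squares
O=[q(p,0) for p in((300,108),(157,240),(444,240),(230,125),(370,125),(180,325),(205,357),(433,315))]
print('ring outer',circ(np.array(O)))
T=[q(p,40) for p in((307,183),(193,290),(420,290),(307,403),(215,370),(400,365))]; print('pot top',circ(np.array(T)))
B=np.array([q(p,0) for p in((308,153),(250,172),(366,172))])[:,:2]
print('pot base r25',least_squares(lambda p:np.hypot(*(B-p).T)-25,[576,13]).x)
E
```

```text
[[558.4   8.7  40. ]
 [594.2   5.5  40. ]
 [559.9  22.4  40. ]
 [595.3  19.6  40. ]]
pot lines mid [576.95957769  14.0752943   40.        ] [np.float64(-0.08962237607664388), np.float64(-0.07950753178957047)]
ring outer [578.07425971  12.73789867  36.16900212]
pot top [577.01373029  13.7807877   24.66852837]
pot base r25 [577.95797552  14.33319752]
```

The pot sits within about 1.5 mm of the ring centre, well inside the rings, so I leave it there. Next I look at the tweezers from above.

Request:
move_arm --moves '[{"turn":[0,0,0],"translation":[15,-35,-3],"hand":0.9},{"turn":[0,0,0],"translation":[15,-35,-3],"hand":0.9},{"turn":[0,0,0],"translation":[15,-35,-3],"hand":0.9},{"turn":[0,0,0],"translation":[15,-35,-3],"hand":0.9},{"turn":[0,0,0],"translation":[15,-35,-3],"hand":0.9},{"turn":[0,0,0],"translation":[15,-35,-3],"hand":0.9},{"turn":[0,0,0],"translation":[15,-35,-3],"hand":0.9},{"turn":[0,0,0],"translation":[0,0,0],"hand":0.9},{"turn":[0,0,0],"translation":[0,0,0],"hand":0.9},{"turn":[0,0,0],"translation":[0,0,0],"hand":0.9}]'

```text
time_s: 6.43
eef_pos: [469.8, -231.4, 160.1]
ee_rot: [-0.001, 0.0, 1.0, 0.001]
force: [0.0, 0.1, 1.0]
grip_width: 0.9
grip_force: 0.0
```

```bash
python3 - <<'E'
from h import *
import pickle
c=grab('wrist'); pickle.dump(c,open('w5.pkl','wb')); s=c['s'];print(s['time_s'],s['eef_pos'],s['ee_rot'],s['force'])
cv2.imwrite('pics/w5.png',cv2.resize(c['image'][60:360,220:440],(440,600),interpolation=cv2.INTER_CUBIC))
E
```

```text
6.4333 [ 469.76669944 -231.379004    160.08681673] [-8.82377860e-04  1.61339967e-05  9.99999239e-01  8.62159310e-04] [0.04211959 0.05213698 1.00601502]
```

View pics/w5.png

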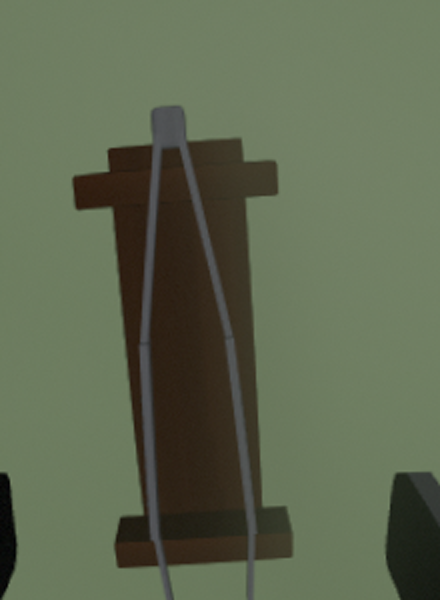

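Tweezers close up: bow at crop (169,128), plates starting at (145,343)/(229,340) and ending at (157,540)/(250,533), tips running out of the bottom.

```bash
python3 - <<'E'
from h import *
import pickle
c=pickle.load(open('w5.pkl','rb'))
q=lambda p,z:ww(c,220+(p[0]+.5)/2-.5,60+(p[1]+.5)/2-.5,z)
for z in (36,42,46):
    a,b,e,f,bow=[q(p,z)[:2] for p in((145,343),(229,340),(157,540),(250,533),(169,128))]
    m1,m2=(a+b)/2,(e+f)/2; d=m2-m1; d2=m2-bow
    print(z,m1,m2,np.hypot(*d),'w',np.hypot(*(a-b)),np.hypot(*(e-f)),'yaw',np.arctan2(d[1],d[0]),np.arctan2(d2[1],d2[0]),'bow',bow,np.hypot(*d2),'grip',m1+d*40/75)
    print('  ',[round(float(np.arctan2(*(v)[::-1])),3) for v in (e-a,f-b)])
d=c['z_map']; print(d[60+343//2,220+145//2], d[60+540//2-8,220+155//2])
E
```

```text
36 [ 463.80445948 -235.97190274] [ 539.91656462 -230.22152496] 76.32902064929277 w 28.964373960293354 35.40380415541216 yaw 0.07540816276256646 0.07666798046498227 bow [ 391.24740722 -241.64207438] 149.10716720377675 grip [ 504.39758222 -232.90503459]
   [0.034, 0.118]
42 [ 462.28921192 -235.86607205] [ 536.55984481 -230.25482012] 74.48230031071095 w 28.2636038202895 34.547237090345654 yaw 0.07540816276256637 0.07666798046498216 bow [ 391.4876202  -241.39905836] 145.49963711939745 grip [ 501.90021613 -232.87340435]
   [0.034, 0.118]
46 [ 461.27904687 -235.79551826] [ 534.32203161 -230.27701689] 73.25115341832313 w 27.79642372695359 33.97619238030131 yaw 0.0754081627625664 0.07666798046498231 bow [ 391.64776218 -241.23704769] 143.09461706314465 grip [ 500.2353054  -232.85231753]
   [0.034, 0.118]
252.73677 267.1597
```

Request:
move_arm --moves '[{"turn":[0,0,0],"translation":[-30,-1.5,10],"hand":0.65},{"turn":[0,0,-0.075],"translation":[0,0,0],"hand":0.65},{"turn":[0,0,0],"translation":[0,0,34],"hand":0.65},{"turn":[0,0,0],"translation":[0,0,34],"hand":0.65},{"turn":[0,0,0],"translation":[0,0,12],"hand":0.65},{"turn":[0,0,0],"translation":[0,0,0],"hand":0.65},{"turn":[0,0,0],"translation":[0,0,0],"hand":0.65}]'

```text
time_s: 7.07
eef_pos: [500.4, -232.4, 71.1]
ee_rot: [-0.0, -0.038, 0.999, 0.0]
force: [-0.5, -0.7, 0.9]
grip_width: 0.648
grip_force: 0.0
```

```bash
python3 - <<'E'
from h import *
import pickle
c=grab('wrist'); pickle.dump(c,open('w6.pkl','wb')); s=c['s'];print(s['time_s'],s['eef_pos'],s['ee_rot'],s['force'],s['grip_width'])
cv2.imwrite('pics/w6.png',cv2.resize(c['image'][100:460,180:460],(467,600),interpolation=cv2.INTER_CUBIC))
E
```

```text
7.0667 [ 500.41485404 -232.43223477   71.07012387] [-4.29797576e-04 -3.84078264e-02  9.99261982e-01  3.80761749e-04] [-0.4887475  -0.65566887  0.89441357] 0.6481425773200845
```

View pics/w6.png

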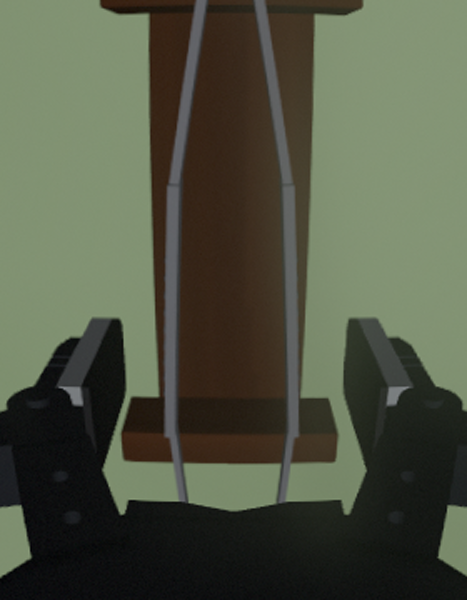

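The plates are at crop columns 174 and 290, symmetric about the tool's midline (233) and parallel to it. I check the lengthwise position numerically.

```bash
python3 - <<'E'
from h import *
import pickle
c=pickle.load(open('w6.pkl','rb')); 
for p in ((174,185),(288,185),(174,437),(292,436)):
    P=ww(c,180+p[0]*.6,100+p[1]*.6,42); d=P-c['s']['eef_pos']; y=.0769
    print(np.round([d[0]*np.cos(y)+d[1]*np.sin(y),-d[0]*np.sin(y)+d[1]*np.cos(y)],1))
E
```

```text
[-38.4 -15.1]
[-38.4  13.6]
[ 36.7 -17.7]
[36.4 17.2]
```

Request:
move_arm --moves '[{"turn":[0,0,0],"translation":[0,0,20],"hand":0.65},{"turn":[0,0,0],"translation":[0,0,16],"hand":0.6},{"turn":[0,0,0],"translation":[0,0,0],"hand":0.5},{"turn":[0,0,0],"translation":[0,0,0],"hand":0.5},{"turn":[0,0,0],"translation":[0,0,0],"hand":0.5}]'

```text
time_s: 7.53
eef_pos: [500.9, -233.9, 36.9]
ee_rot: [0.001, -0.038, 0.999, -0.001]
force: [-0.5, 0.4, 1.3]
grip_width: 0.498
grip_force: 0.0
```

Request:
move_arm --grip_force 20 --moves '[{"turn":[0,0,0],"translation":[0,0,1],"hand":0.44},{"turn":[0,0,0],"translation":[0,0,0],"hand":0.4},{"turn":[0,0,0],"translation":[0,0,0],"hand":0.36},{"turn":[0,0,0],"translation":[0,0,0],"hand":0.33},{"turn":[0,0,0],"translation":[0,0,0],"hand":0.3},{"turn":[0,0,0],"translation":[0,0,0],"hand":0.29},{"turn":[0,0,0],"translation":[0,0,0],"hand":0.29},{"turn":[0,0,0],"translation":[0,0,0],"hand":0.29},{"turn":[0,0,0],"translation":[0,0,0],"hand":0.29}]'

```text
time_s: 8.28
eef_pos: [501.0, -234.1, 35.9]
ee_rot: [0.001, -0.038, 0.999, -0.001]
force: [-0.5, 0.4, 9.1]
grip_width: 0.291
grip_force: 8.6
```

Request:
move_arm --moves '[{"turn":[0,0,0],"translation":[0,0,-2],"hand":0.29},{"turn":[0,0,0],"translation":[0,0,-3],"hand":0.29},{"turn":[0,0,0],"translation":[0,0,-5],"hand":0.29},{"turn":[0,0,0],"translation":[0,0,-10],"hand":0.29},{"turn":[0,0,0],"translation":[0,0,-15],"hand":0.29},{"turn":[0,0,0],"translation":[0,0,-15],"hand":0.29},{"turn":[0,0,0],"translation":[0,0,-10],"hand":0.29},{"turn":[0,0,0],"translation":[0,0,0],"hand":0.29},{"turn":[0,0,0],"translation":[0,0,0],"hand":0.29}]'

```text
time_s: 9.03
eef_pos: [500.1, -233.5, 94.6]
ee_rot: [0.0, -0.038, 0.999, -0.0]
force: [-0.0, -0.9, -1.1]
grip_width: 0.296
grip_force: 5.4
```

```bash
python3 - <<'E'
from h import *
import pickle
s=sense();print(s['time_s'],s['eef_pos'],s['ee_rot'],s['force'],s['wrist_torque'],s['grip_width'],s['grip_force'])
for n in('wrist','top','scene'):
    c=grab(n); pickle.dump(c,open(n+'7.pkl','wb'))
c=pickle.load(open('top7.pkl','rb')); P=cloud(c)
m=(P[...,2]>60)&(P[...,2]<110)&(P[...,0]>525)&(P[...,0]<620)&(P[...,1]<-190)&(P[...,1]>-270)
print('tip region',m.sum(),np.round(P[m][::10],0).tolist())
c=pickle.load(open('scene7.pkl','rb')); P=cloud(c)
m=(P[...,2]>50)&(P[...,2]<120)&(P[...,0]>370)&(P[...,0]<620)&(P[...,1]<-190)&(P[...,1]>-270)
v,u=np.nonzero(m);print('scene',m.sum(),u.min(),u.max(),v.min(),v.max())
q=P[m]
for x in range(375,610,15):
    k=q[(q[:,0]>=x)&(q[:,0]<x+15)]
    if len(k): print(x,len(k),np.round(np.percentile(k[:,2],[5,50,95]),1),np.round([k[:,1].min(),k[:,1].max()],1))
E
```

```text
9.0333 [ 500.13875487 -233.54031555   94.63983155] [ 3.12159823e-04 -3.76011173e-02  9.99292744e-01 -2.65121321e-04] [-0.0408561  -0.91620847 -1.11510193] [-0.02294362 -0.03720587 -0.03937057] 0.2960792878738148 5.449976027011871
tip region 0 []
scene 474 268 330 164 186
375 11 [87.2 95.2 97.5] [-247.4 -235.2]
390 28 [88.1 93.7 98.6] [-249.9 -232.7]
405 26 [87.6 93.4 97.5] [-249.6 -228.3]
420 35 [87.  92.2 98.4] [-249.9 -228.7]
435 33 [86.5 92.6 98.5] [-250.3 -224.4]
450 30 [88.  93.2 98.6] [-247.8 -221.2]
465 19 [87.9 94.2 99.8] [-225.9 -219.7]
480 25 [ 78.9  96.3 107.8] [-222.7 -194.4]
495 117 [ 78.7  99.1 116.9] [-260.2 -197. ]
510 60 [ 86.1  95.8 117.1] [-255.5 -208.2]
525 39 [87.8 92.8 99.1] [-244.4 -216.6]
540 25 [87.2 90.6 93.4] [-240.8 -217.2]
555 26 [87.4 90.8 93.7] [-240.3 -217.3]
```

The tweezers lifted level, at 5.4 N, which is close to 0.1 rad. Next I turn to the pot's line direction and carry them over.

Request:
move_arm --moves '[{"turn":[0,0,0.04],"translation":[0,0,0],"hand":0.29},{"turn":[0,0,0.06],"translation":[0,0,0],"hand":0.29},{"turn":[0,0,0.06],"translation":[0,0,0],"hand":0.29},{"turn":[0,0,0],"translation":[1.6,10,0],"hand":0.29},{"turn":[0,0,0],"translation":[1.6,20,0],"hand":0.29},{"turn":[0,0,0],"translation":[1.6,27,0],"hand":0.29},{"turn":[0,0,0],"translation":[1.6,32,0],"hand":0.29},{"turn":[0,0,0],"translation":[1.6,34,0],"hand":0.29}]'

```text
time_s: 9.85
eef_pos: [501.9, -108.7, 93.8]
ee_rot: [-0.0, 0.042, 0.999, 0.0]
force: [0.2, -0.2, -0.6]
grip_width: 0.292
grip_force: 5.5
```

Request:
move_arm --moves '[{"turn":[0,0,0],"translation":[1.6,34,0],"hand":0.29},{"turn":[0,0,0],"translation":[1.6,32,0],"hand":0.29},{"turn":[0,0,0],"translation":[1.6,27,0],"hand":0.29},{"turn":[0,0,0],"translation":[1.6,20,0],"hand":0.29},{"turn":[0,0,0],"translation":[1.4,12,0],"hand":0.29},{"turn":[0,0,0],"translation":[0,5,8],"hand":0.29},{"turn":[0,0,0],"translation":[0,0,12],"hand":0.29},{"turn":[0,0,0],"translation":[0,0,10],"hand":0.29},{"turn":[0,0,0],"translation":[0,0,5],"hand":0.29},{"turn":[0,0,0],"translation":[0,0,0],"hand":0.29}]'

```text
time_s: 10.68
eef_pos: [505.0, 19.4, 57.8]
ee_rot: [-0.001, 0.043, 0.999, 0.0]
force: [-0.6, -0.5, -1.3]
grip_width: 0.295
grip_force: 5.5
```

```bash
cat > m.py <<'E'
from h import *
import pickle,sys
s=sense();q=s['ee_rot'];R=Ro.from_quat(np.r_[q[1:],q[0]]).as_matrix()
print(s['time_s'],s['eef_pos'],'yaw',np.arctan2(-R[1,0],-R[0,0]),'tilt',R[:2,2],s['force'],s['grip_width'],s['grip_force'])
c=grab('scene'); pickle.dump(c,open('sc.pkl','wb'))
def proj(c,X):
    p=np.array(c['R'])@X+np.array(c['t']); f=foc(c); return p[:2]/p[2]*f+[c['cx'],c['cy']]
y=np.arctan2(-R[1,0],-R[0,0]); e=s['eef_pos']; F=np.array([np.cos(y),np.sin(y),0]); Lf=np.array([-np.sin(y),np.cos(y),0])
for sg in (7,-7):
    print('tip pred world',e+71.5*F+sg*Lf-[0,0,6.5],'px',proj(c,e+71.5*F+sg*Lf-[0,0,6.5]),'line px',proj(c,np.array([577+ -sg*np.sin(-.085),13.7+sg,40])))
u,v=proj(c,np.array([577,14,45])).round().astype(int); print(u,v)
im=c['image'][v-28:v+28,u-35:u+35]; cv2.imwrite('pics/sc.png',cv2.convertScaleAbs(cv2.resize(im,None,fx=10,fy=10,interpolation=cv2.INTER_CUBIC),alpha=1.4))
print('crop origin',u-35,v-28)
E
python3 m.py; python3 - <<'E'
from h import *
import pickle
c=pickle.load(open('sc.pkl','rb'));P=cloud(c)
m=(P[...,2]>43)&(P[...,2]<75)&(P[...,0]>540)&(P[...,0]<600)&(P[...,1]>-20)&(P[...,1]<45)
v,u=np.nonzero(m);q=P[m]
for a in np.c_[u,v,q.round(1)][np.argsort(q[:,0])][::2]: print(a.tolist())
E
```

```text
10.6833 [505.04088018  19.40726646  57.80843884] yaw -0.08548583499199057 tilt [-0.00270638  0.00043351] [-0.5747092  -0.51799539 -1.34564169] 0.29460302426707785 5.460955202579498
tip pred world [576.87745666  20.27690924  51.30843884] px [305.65606791 252.84190828] line px [305.53577769 256.67312509]
tip pred world [575.68211211   6.32803289  51.30843884] px [303.64602903 249.11031251] line px [303.52766373 252.91631444]
305 253
crop origin 270 225
[321.0, 246.0, 540.3, 26.1, 63.0]
[317.0, 244.0, 540.9, 5.8, 53.7]
[321.0, 247.0, 541.3, 28.2, 62.0]
[320.0, 250.0, 541.9, 24.2, 49.8]
[316.0, 245.0, 542.2, 3.1, 49.0]
[316.0, 243.0, 542.8, 4.4, 56.4]
[315.0, 243.0, 545.2, 3.9, 56.9]
[319.0, 250.0, 546.0, 27.2, 53.7]
[319.0, 249.0, 546.5, 28.3, 57.9]
[318.0, 250.0, 548.6, 27.2, 54.7]
[317.0, 250.0, 550.5, 26.0, 54.5]
[313.0, 245.0, 551.6, 6.4, 55.0]
[317.0, 249.0, 551.7, 28.4, 60.0]
[316.0, 249.0, 552.3, 24.4, 57.0]
[315.0, 249.0, 553.3, 21.1, 54.8]
[312.0, 244.0, 553.5, 5.0, 57.7]
[315.0, 250.0, 553.7, 21.7, 52.3]
[311.0, 245.0, 556.5, 5.9, 56.5]
[314.0, 251.0, 557.4, 24.2, 52.6]
[314.0, 250.0, 558.7, 27.0, 58.4]
[313.0, 251.0, 559.1, 22.3, 51.8]
[310.0, 247.0, 559.6, 7.0, 52.3]
[309.0, 245.0, 560.8, 4.1, 56.7]
[309.0, 247.0, 561.5, 5.4, 51.8]
[312.0, 251.0, 562.4, 23.9, 54.3]
[311.0, 251.0, 564.1, 22.1, 53.5]
[308.0, 247.0, 564.5, 6.3, 53.6]
[310.0, 250.0, 565.4, 19.5, 55.0]
[310.0, 252.0, 566.9, 22.7, 52.0]
[310.0, 251.0, 567.4, 23.9, 56.2]
[309.0, 252.0, 568.6, 20.8, 51.1]
[308.0, 250.0, 569.1, 16.3, 53.9]
[306.0, 248.0, 569.1, 5.1, 51.3]
[309.0, 251.0, 570.1, 24.2, 57.5]
[308.0, 252.0, 571.7, 22.1, 53.3]
[305.0, 247.0, 572.9, 8.1, 58.2]
[307.0, 252.0, 573.3, 20.1, 52.4]
[304.0, 247.0, 574.7, 6.6, 57.7]
```

```bash
python3 - <<'E'
from h import *
import pickle
for n in('scene','top'):
    c=pickle.load(open(n+'7.pkl','rb'));P=cloud(c);im=c['image'].astype(int)
    m=(P[...,2]>34)&(P[...,2]<46)&(abs(P[...,0]-577)<35)&(abs(P[...,1]-14)<35)
    q=P[m]; k=cv2.findContours(cv2.morphologyEx(m.astype('uint8'),cv2.MORPH_CLOSE,np.ones((3,3))),0,1)[0]
    print(n,m.sum(),q.mean(0),(q.max(0)+q.min(0))/2)
    # lines: dark pixels in top face
    g=im.sum(2)/3; from math import pi
    v,u=np.nonzero(m); W=np.array([w(c,a,b,40) for a,b in zip(u,v)]); gg=g[m]
    ins=np.hypot(W[:,0]-W[:,0].mean(),W[:,1]-W[:,1].mean())<17
    B=W[ins]; G=gg[ins]; wt=np.clip(np.percentile(G,70)-G,0,None); wt[wt<8]=0
    print('  face',W.mean(0),'lines centroid',(B*wt[:,None]).sum(0)/wt.sum(),np.percentile(G,[5,50,95]))
    # yaw + centre by matching two-line template (upsampled)
    from scipy.optimize import minimize
    def cost(p):
        dx,dy,y=p; X=B[:,0]-dx;Y=B[:,1]-dy; a=X*np.cos(y)+Y*np.sin(y); b=-X*np.sin(y)+Y*np.cos(y)
        T=(np.exp(-((b-7)/1.5)**2)+np.exp(-((b+7)/1.5)**2))*(1/(1+np.exp((abs(a)-18)/1.)))
        return -np.corrcoef(T,-G)[0,1]
    best=min((minimize(cost,[577+i,14+j,-.085],method='Nelder-Mead') for i in(-3,0) for j in(-2,0,2)),key=lambda r:r.fun); print('  tmpl',best.x,best.fun)
    if n=='top':
        u0,v0=[int(round(z)) for z in (318,209)]; s=g[v0-24:v0+24,u0-23:u0+24]; v,u=np.nonzero((s<np.median(s)-10)); Wr=np.array([w(c,a+u0-23,b+v0-24,0) for a,b in zip(u,v)])
        r=np.hypot(Wr[:,0]-574.4,Wr[:,1]-12.6); k=(r>32.5)&(r<37.5); print('  ring',circ(Wr[k]),k.sum())
E
```

```text
scene 267 [577.20505791  16.09556933  38.88733967] [576.28627613  13.86997759  38.66343966]
  face [577.68958632  17.21387348  40.        ] lines centroid [576.87048607  14.05055022  40.        ] [ 92.33333333 142.         146.33333333]
  tmpl [ 5.74821861e+02  1.31410941e+01 -9.56039711e-02] -0.8201923142732259
top 486 [572.47011388  13.24163023  39.32505643] [573.61007836  13.15283381  39.60576409]
  face [572.27434242  13.23768783  40.        ] lines centroid [572.51312045  14.04357537  40.        ] [ 94.33333333 111.33333333 117.33333333]
  tmpl [ 5.73443116e+02  1.41066342e+01 -4.47155705e-02] -0.8740651270892607
  ring [574.36047382  12.59016029  34.92120923] 214
```

Request:
move_arm --moves '[{"turn":[0,0,0],"translation":[0,0,3],"hand":0.29},{"turn":[0,0,0],"translation":[0,0,3],"hand":0.29},{"turn":[0,0,0],"translation":[0,0,1],"hand":0.29},{"turn":[0,0,0],"translation":[0,0,0],"hand":0.29},{"turn":[0,0,0],"translation":[0,0,0],"hand":0.29},{"turn":[0,0,0],"translation":[0,0,0],"hand":0.29}]'

```text
time_s: 11.23
eef_pos: [505.9, 19.9, 52.5]
ee_rot: [0.0, 0.042, 0.999, -0.0]
force: [0.0, 0.3, -0.3]
grip_width: 0.29
grip_force: 5.5
```

```bash
python3 m.py
```

```text
11.2333 [505.87192472  19.90981453  52.47703565] yaw -0.08477985702581271 tilt [ 3.80537088e-04 -8.06377305e-05] [ 0.04753459  0.2921459  -0.2973933 ] 0.2897752981397078 5.4559095203876495
tip pred world [577.70786936  20.83017213  45.97703565] px [305.46877075 254.80788583] line px [305.53577769 256.67312509]
tip pred world [576.5223727    6.88045537  45.97703565] px [303.46157175 251.06815989] line px [303.52766373 252.91631444]
305 253
crop origin 270 225
```

View pics/sc.png

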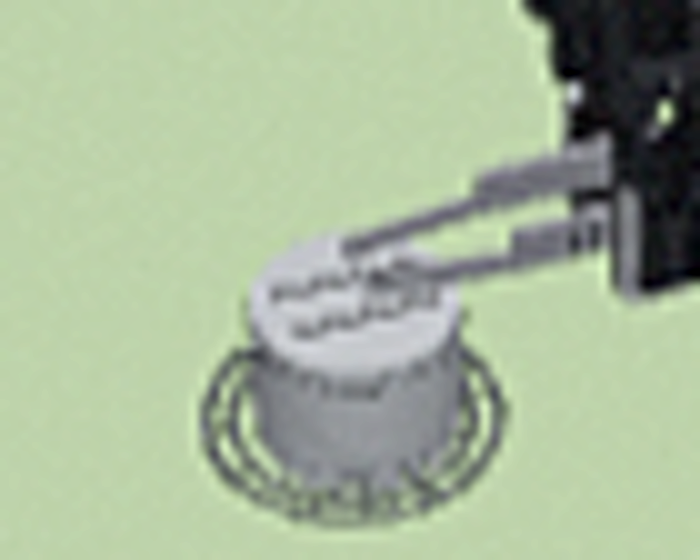

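The last view shows both tips above the pot, ending at crop (345,245) and (378,280), with the line middles at (342,277) and (366,312). The tips clear the top and the 35 px separation matches between tips and lines. I refine numerically.

```bash
cat > f.py <<'E'
from h import *
import pickle
s=sense();e=s['eef_pos'];y=-.085
cs=[capture('scene') for _ in range(8)]; c=cs[0]; g=np.mean([k['image'].astype(float).mean(2) for k in cs],0)
pickle.dump(g,open('g.pkl','wb')); R=np.array(c['R']);t=np.array(c['t']);f=foc(c)
def px(X):
    p=X@R.T+t; return p[...,:2]/p[...,2:]*f+[c['cx'],c['cy']]
def samp(I,X):
    p=px(X); return cv2.remap(I.astype('f4'),p[...,0].astype('f4'),p[...,1].astype('f4'),cv2.INTER_CUBIC)
F=np.array([np.cos(y),np.sin(y),0]);L=np.array([-np.sin(y),np.cos(y),0])
def strip(I,z,c0,a,b): # rows along, cols lateral
    return samp(I,np.array([c0[0],c0[1],z])+a[:,None,None]*F+b[None,:,None]*L)
print(e,s['time_s'],s['grip_width'],s['grip_force'])
E
cat > f2.py <<'E'
from f import *
g0=pickle.load(open('scene7.pkl','rb'))['image'].astype(float).mean(2)
a=np.arange(-14,15,1.);b=np.arange(-14,14.1,.5)
p0=strip(g0,40,(575.5,13.5),a,b).mean(0)
ca=[(b[k]*np.clip(np.median(p0)-p0[k],0,None)).sum()/np.clip(np.median(p0)-p0[k],0,None).sum() for k in (abs(b+7)<3.5,abs(b-7)<3.5)]
print('lines lateral (rel 575.5,13.5)',ca)
z=e[2]-6.5+3
d=g-g0   # what the tweezers changed
for a0,a1 in((-16,-12),(-12,-8),(-8,-4),(-4,0),(0,4)):
    S=strip(g,z,(575.5,13.5),np.arange(a0,a1,.5),b); p=S.mean(0)
    print(a0,a1,[(round(float(b[k][p[k].argmin()]),1),round(float(p[k].min())),round(float(np.median(p[k])))) for k in (b<0,b>0)])
A=np.arange(-20,12,1.)
for sg in(7,-7): print('end',sg,np.c_[A,strip(g,z,(575.5,13.5),A,np.array([sg-.5,sg,sg+.5])).mean(1)].round(0)[:,1].astype(int).tolist())
D=cv2.absdiff(g.astype('f4'),g0.astype('f4'))
for sg in(7,-7): print('diff',sg,strip(D,z,(575.5,13.5),A,np.array([sg-.5,sg,sg+.5])).mean(1).round(0).astype(int).tolist())
E
python3 f2.py
```

```text
[505.84936361  19.91726375  52.46056409] 11.2833 0.29236730956254037 5.455688014626503
lines lateral (rel 575.5,13.5) [np.float64(-7.744846605810831), np.float64(6.223581589846085)]
-16 -12 [(-9.5, 76, 114), (7.5, 86, 101)]
-12 -8 [(-9.0, 80, 112), (2.5, 79, 93)]
-8 -4 [(-8.5, 75, 115), (4.5, 67, 96)]
-4 0 [(-8.0, 82, 111), (4.0, 92, 104)]
0 4 [(-0.5, 119, 135), (14.0, 101, 121)]
end 7 [86, 84, 82, 81, 82, 84, 88, 90, 92, 95, 95, 91, 85, 80, 77, 79, 82, 88, 100, 112, 123, 133, 141, 147, 147, 147, 150, 152, 153, 152, 148, 144]
end -7 [101, 101, 104, 103, 103, 101, 95, 92, 91, 93, 94, 93, 92, 87, 81, 78, 79, 85, 89, 90, 101, 121, 140, 149, 147, 144, 143, 144, 143, 142, 142, 142]
diff 7 [53, 57, 59, 60, 59, 57, 55, 55, 56, 56, 55, 55, 57, 61, 65, 65, 65, 62, 51, 38, 24, 14, 7, 2, 1, 1, 1, 1, 0, 1, 1, 1]
diff -7 [34, 34, 32, 33, 34, 38, 46, 50, 52, 49, 48, 49, 49, 54, 61, 64, 63, 59, 54, 50, 39, 23, 9, 1, 0, 1, 0, 0, 0, 0, 1, 1]
```

```bash
cat > f3.py <<'E'
from f import *
from scipy.optimize import least_squares
g0=pickle.load(open('scene7.pkl','rb'))['image'].astype(float).mean(2)
C=np.array([575.5,13.5,0]); u0,v0=285,238; Wd,H,S=40,30,16
def face(P):
    m=np.zeros((H*S,Wd*S),np.uint8); q=((px(P)-[u0,v0]+.5)*S)
    cv2.fillConvexPoly(m,cv2.convexHull(np.round(q*16).astype(np.int32)),255,shift=4)
    m=cv2.GaussianBlur(m.astype('f4')/255,(0,0),S*.45); return cv2.resize(m,(Wd,H),interpolation=cv2.INTER_AREA)
def box(lat,sl,end,z):
    P=lambda a,b,zz:C+a*F+(lat+sl*(end-a)+b)*L+np.array([0,0,zz])
    a0=end-33
    top=np.array([P(a,b,z+6) for a in(a0,end) for b in(-1.1,1.1)])
    allp=np.vstack([top,[P(a,b,z) for a in(a0,end) for b in(-1.1,1.1)]])
    return face(allp),face(top)
G=g[v0:v0+H,u0:u0+Wd];G0=g0[v0:v0+H,u0:u0+Wd]
reg=np.zeros((H,Wd),bool)
for a in np.arange(-14,6,.5):
    for b in np.arange(-13,13,.5):
        for zz in (44,54):
            q=px(C+a*F+b*L+np.array([0,0,zz])).round().astype(int)-[u0,v0]; reg[q[1],q[0]]=1
def res(p,z):
    l,r,e1,gt,gs,e2,z=p[0],p[1],p[2],p[3],p[4],p[5],z
    I=G0.copy()
    for lat,sl,en in((r,-.114,e2),(l,.114,e1)):
        m,t=box(lat,sl,en,z); I=I*(1-m)+gs*m+(gt-gs)*t
    return ((I-G)[reg])/10
for z in np.arange(41,52,1.5):
    f_=least_squares(res,[6.5,-7.5,-1,100,80,-1],args=(z,),diff_step=.02,x_scale=[1,1,1,10,10,1]); print(z,f_.x.round(2),round(f_.cost,2))
E
python3 f3.py
```

```text
[505.77800249  19.9133025   52.3177343 ] 11.6833 0.28932166344603744 5.455463603138924
41.0 [  1.63 -12.09  -2.19  52.04 100.44  -1.44] 29.15
42.5 [ 4.3300e+00 -8.9200e+00 -1.4000e+00  1.8150e+01  1.1864e+02 -5.0000e-02] 22.88
44.0 [  5.55  -8.19  -0.88  29.09 110.29  -0.79] 28.13
45.5 [ 5.62 -8.11 -0.37 71.33 92.43 -0.22] 32.18
47.0 [  6.49  -7.5   -0.99 100.    80.    -1.03] 33.54
48.5 [ 7.4700e+00 -6.0200e+00 -6.8000e-01  1.1631e+02  7.6550e+01 -1.0000e-02] 29.85
50.0 [ 8.5800e+00 -4.5100e+00  3.8000e-01  1.2022e+02  7.4170e+01 -5.0000e-02] 33.32
51.5 [11.18 -2.    0.64 90.91 84.39  2.05] 30.0
```

Tips and lines agree within about 0.5 mm laterally, and the gap is about 14 mm (5.46 N corresponds to 0.099 rad). I lower 3 mm so the tips stand just above the top, then settle.

Request:
move_arm --moves '[{"turn":[0,0,0],"translation":[0,0,1.5],"hand":0.29},{"turn":[0,0,0],"translation":[0,0,1.5],"hand":0.29},{"turn":[0,0,0],"translation":[0,0,0],"hand":0.29},{"turn":[0,0,0],"translation":[0,0,0],"hand":0.29},{"turn":[0,0,0],"translation":[0,0,0],"hand":0.29},{"turn":[0,0,0],"translation":[0,0,0],"hand":0.29},{"turn":[0,0,0],"translation":[0,0,0],"hand":0.29},{"turn":[0,0,0],"translation":[0,0,0],"hand":0.29}]'

```text
time_s: 12.75
eef_pos: [505.8, 19.9, 49.3]
ee_rot: [0.0, 0.042, 0.999, 0.0]
force: [-0.5, 0.4, -0.4]
grip_width: 0.296
grip_force: 5.5
```

```bash
python3 f3.py; python3 - <<'E'
from h import *
s=sense();print(s['eef_pos'],s['force'],s['grip_force'])
c=capture('scene');P=cloud(c);m=(P[...,2]>41.5)&(P[...,2]<60)&(P[...,0]>556)&(P[...,0]<580)&(abs(P[...,1]-14)<14)
print(np.percentile(P[m][:,2],[2,10,50,90,98]))
E
```

```text
[505.76385755  19.93661265  49.32257657] 12.75 0.2961161662226462 5.455531105399132
41.0 [  3.99 -10.66  -1.46 129.36  69.23  -1.55] 28.65
42.5 [  5.6   -9.    -1.15 127.79  69.9   -0.54] 27.79
44.0 [  7.22  -7.35  -0.67 125.95  70.2   -0.16] 27.81
45.5 [  8.81  -5.89   0.   124.55  70.57  -0.44] 31.35
47.0 [ 1.0410e+01 -3.9800e+00 -1.0000e-01  1.2795e+02  7.0370e+01  1.2000e+00] 28.95
48.5 [ 12.05  -2.32   1.09 122.29  71.36   1.53] 27.77
50.0 [ 1.4000e+01 -1.2000e-01  1.6200e+00  1.0318e+02  7.4460e+01  1.0000e-02] 48.67
51.5 [ -1.22   0.14   2.45 128.7   83.68  -0.44] 216.83
[505.74903546  19.93546776  49.29388327] [-0.98633194  0.29196862 -0.5238585 ] 5.455342009663582
[41.54328208 43.11661059 46.6440858  49.56090389 49.87900596]
```

```bash
python3 -c "
from rig import finish_job
print(finish_job())"
```

```text
the job is handed in; nothing more can be done
None
```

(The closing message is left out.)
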